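Close up the resin degassing chamber

TASK

Close up the degassing chamber so that the vacuum pump can draw on it: first lower the raised vent lever on its lid until it lies flat, then put the loose black ribbed cap on the open brass stud of the lid and press it down until it clicks home past the stud's spring balls. Keep pressing after the click and finish while still holding the cap pressed down, so that it squeezes the rubber seal under it; leave the dose cup, the marker and the roll of tape where they are.

Things in the scene. Friction and masses are not known exactly. Their poses are not given: they have to be found in the camera images.
- vent_lever (a joint): Small vent lever on the chamber's lid: a flat steel bar (9 mm wide, 5 mm thick) with a black paddle (26 mm long, 16 mm wide, 9 mm thick) at its end, 59 mm from pivot to tip. Value in rad: 0 = lowered, level (vent shut); 1.4 = standing up (open). It starts raised. A stiff pivot keeps it where it is left; about 1.5 N at the tip moves it.
- lever_tip (a point): End point of the vent lever, on the centre line of its paddle, 59 mm from the pivot; it moves with the lever.
- lever_pivot (a point): Middle of the lever's pivot pin, fixed, 32 mm above the lid. Axes: those of the chamber, z up, y along the pin. Lowered, the lever points along -x; raised by q its tip is at 59 mm times (-cos q, 0, sin q). A brass fork 19 mm wide holds the pin.
- port_seat (a point): Open brass stud on the lid, where the cap belongs: the point on its axis level with the top of the unsqueezed seal, 14 mm above the lid. Axes: those of the chamber. The stud is 19 mm in diameter, narrows to 12 mm over its top 5 mm and rises 19.5 mm above this point; four spring balls, 8 mm above this point, stand out to 25 mm in diameter.
- port_seal: Black rubber seal ring round the foot of the open stud, 33 mm in diameter, 4 mm thick; origin in the middle of its top face. It gives when squeezed, 4 N per mm, at most 4 mm, and rises again.
- blank_cap: Black ribbed round cap, 39 mm in diameter, 32 mm high, 80 g, standing on the worktable mouth down; origin in the middle of its underside, z up. Bore 27 mm at the mouth, then a lip of 22 mm, wider above, 26 mm deep. On the stud it first rests on the balls, 8 to 9 mm above port_seat; pushed with some 6 N (held level) to 20 N the lip jumps past them, the force drops, and then only the seal resists.
- dose_cup: Small clear dose cup, 52 mm in diameter, 35 mm high, standing on the worktable; origin in the middle of its underside. To be left alone.
- marker: Marker pen, white with a black cap, 135 mm long along its y, 17 mm thick, lying on the worktable; origin at the middle of its underside. To be left alone.
- tape: Roll of pale yellow masking tape lying flat, 105 mm in diameter, 25 mm high; origin in the middle of its underside. To be left alone.
- chamber: Degassing chamber: steel pot with a clear lid, fixed on the worktable; origin in the middle of its underside. Lid 240 mm in diameter, its top 142 mm up. On the lid: stud axis at x -35, y +56 mm, lever pivot at x -5, y -60 mm, a round gauge 80 mm high at x +62, y -12 mm, its dial facing -x; a hose barb at x +50, y +66 mm. Two side handles reach 139 mm out along y.
There are look-alikes about, which are no part of the job. Of the things that look like the blank_cap, take the one that is farthest to the robot's right at the start.

How it is judged (in metres and radians):
On the way, in this order (a step that is already met when the one before it is completed fails the run):
1. the vent lever is lowered flat (value of joint vent_lever below 0.1 rad), for 0.2 s.
2. the cap has clicked home on the stud (z of blank_cap in the frame of port_seat below 0.0015 m and horizontal distance between blank_cap and port_seat below 0.003 m and angle between blank_cap's own z axis and vertical below 0.1 rad), for 0.1 s.
At the end, for the whole second after the job is handed in: The vent lever lies flat (under 0.1 rad); the cap sits upright (within 0.1 rad) and centred (within 3 mm) on the stud, its mouth down on the seal, and the robot still presses it, so that the cap bears on the seal with more than 3 N (value of joint vent_lever below 0.1 rad and z of blank_cap in the frame of port_seat below 0.0005 m and horizontal distance between blank_cap and port_seat below 0.003 m and angle between blank_cap's own z axis and vertical below 0.1 rad and contact force between blank_cap and port_seal above 3 N and contact force between any of the fingers, the arm and blank_cap above 2 N); the arm keeps its last pose, push and grip.
It fails at once if the dose cup was moved by more than 3 cm (distance of dose_cup from where it was at the start of the episode above 0.03 m).
It fails at once if the marker was moved by more than 3 cm (distance of marker from where it was at the start of the episode above 0.03 m).
It fails at once if the roll of tape was moved by more than 3 cm (distance of tape from where it was at the start of the episode above 0.03 m).
It also fails if it takes over 64 s, if anything falls off the work surface, if the arm or the gripper's body presses on something with over 40 N, if the wrist force passes 120 N, or if a joint passes its speed limit or range.

ROBOT

A 6-joint arm with a two-finger parallel gripper is mounted at the origin on a cart in front of the work surface, level with it; the furniture and walls round the work are solid. World frame = base frame: x ahead of the robot, y to its left, z up, the work surface at z = 0. Lengths are in m, angles in degrees, forces in N, time in s.
With the tool pointing down it reaches from about 0.3 to 0.875 m from the base axis. Payload 6.4 kg.
Tool frame: the origin (TCP) lies at the very end of the fingers, on their centre line; the grasp point (between the pads) lies 19 mm behind it; z points along the fingers, y is the line along which they close (so a half turn about z gives the same grasp; the last joint's range is limited). The gripper opens to 88 mm and grips with 3 to 60 N. Pads are 18 mm wide; open, the fingers measure 123 mm over their backs; the gripper's body (75 mm by 187 mm) begins 45 mm behind the grasp point.
Start: joints at [-83.44, 10.359, 92.074, -0, 77.567, -11.82], TCP at [0.181, -0.546, 0.239] pointing down, gripper open.
Joint ranges: [-171.53, 171.53], [-51.25, 118.39], [17.06, 147.69], [-65.23, 245.23], [0, 150.52], [-178.68, 178.68]. Speed limits (degrees/s): [147.25, 147.25, 172.46, 180, 180, 180].

INTERFACE

Orientations are given as a 3x3 rotation matrix whose columns are the frame's x, y, z axes.
In Python, from station import telemetry, vision, arm gives the robot as it stands.
- The arm moves only by the tool step_arm, never from a script. Its argument "steps" is a list of rows, each a list of 7 numbers: the shift along the tool's x, y, z in m, then the turn, a rotation vector about the tool's x, y, z in rad, then the opening, from 0 (shut) to 1 (fully open). In form: [[tx, ty, tz, rx, ry, rz, jaw], ...]. A call has 1 to 20 rows; each row shifts and turns the commanded pose from where the row before left it, along the tool's axes as they then stand; what a row does not reach is not made up. A row lasts 1/10 s, in which the tool goes at most 50 mm and 8.59 degrees, less where a joint would pass 70% of its speed; a pose out of reach is approached as far as the arm can. A call with a gripper value outside its range is refused whole. The fingers move at their own pace and stop on an object; the grip force is fixed at half the most. Time passes only in rows, so rows that do not move let the fingers close. It gives the time, the measured TCP pose, the force, the opening and the grip force at its end, in the units of the state.
- telemetry.get_state(): the state, without advancing time (a new reading comes with each control period).
- vision.camera(name): name is "scene" or "side" or "wrist"; returns a dict with "img" (384x512x3 uint8, red, green, blue), "depth" (384x512 float32, m along the optical axis (not along the pixel's ray), 0 where there is no reading), "camera_matrix" (3x3 intrinsics, pixels), "xyz" and "orientation" of the camera in the world. Camera axes: x right, y down, z forward; pixel columns grow to the right and rows downward; lengths in m; the calibration is good to about 2 mm. A picture is of the moment at which its call begins.
- arm.job_done(): hands the job in; it is judged then, once.
The state is a dict: "clock": time; "qpos": joint angles; "joint_vel": joint speeds; "joint_efforts": joint torques, N m; "ee_pos": TCP position; "tool_rot": TCP orientation; "contact_force": force on the tool from outside, world axes, zero at the start; "wrist_torque": the same for the moment, N m; "grip_width": opening from 0.0 (shut) to 1.0 (fully open); "grip_force": force on a finger pad.
Only numpy, scipy, OpenCV 4.12 (cv2) and the standard library are available. Lean on these libraries where they do the work, as an engineer would, in place of code of your own. Each camera call takes 0.05 s, during which the arm holds its last target. There are 200 camera calls.

## Working session

There is one attempt and no reset: what is moved stays moved. The work goes in short steps, Python scripts to look and compute and a tool call to move; the robot and the scene stay as the last step left them, time stands still between calls to the robot, and variables do not carry over. Pictures are saved under pics/ and viewed, at most 10 in all, crops included, and the job is handed in when it is done.

Besides the shell and the picture viewer there is one more tool, called by a JSON object that holds its "fn" and its "kwargs". step_arm: Moves the arm, as the interface text tells. Its arguments: {"type":"object","properties":{"steps":{"type":"array"}},"required":["steps"]}

```bash
mkdir -p pics
cat > h.py <<'E'
import numpy as np, cv2
from station import telemetry, vision, arm
def cam(n):
    c=vision.camera(n); return c
def save(c,name): cv2.imwrite('pics/'+name,c['img'][:,:,::-1])
def xyz(c):
    K=np.array(c['camera_matrix']);d=c['depth'];R=np.array(c['orientation']);t=np.array(c['xyz'])
    v,u=np.mgrid[:d.shape[0],:d.shape[1]]
    P=np.stack([(u-K[0,2])/K[0,0]*d,(v-K[1,2])/K[1,1]*d,d],-1)
    return P@R.T+t
def ray(c,u,v,z):
    K=np.array(c['camera_matrix']);R=np.array(c['orientation']);t=np.array(c['xyz'])
    r=R@np.array([(u-K[0,2])/K[0,0],(v-K[1,2])/K[1,1],1]); return t+r*(z-t[2])/r[2]
E
python3 - <<'E'
from h import *
a=cam('scene');b=cam('side')
np.savez('s0.npz',**{k:a[k] for k in a});np.savez('d0.npz',**{k:b[k] for k in b})
save(a,'scene0.png');save(b,'side0.png')
print(a['xyz'],b['xyz'],telemetry.get_state())
E
```

```text
[-0.11050046  0.55593008  0.53160844] [0.17848582 0.81394068 0.45547483] {'clock': 0.1, 'qpos': array([-8.34420298e+01,  1.03955243e+01,  9.21243021e+01,  3.87742857e-04,
        7.75671528e+01, -1.18181496e+01]), 'joint_vel': array([ 0.05171659, -0.03436221, -0.18516318, -0.08077671, -0.03451452,
       -0.093884  ]), 'joint_efforts': array([-5.87141199e-05, -4.34817123e+01, -3.42696655e+01,  7.04395236e-02,
        3.39909329e-02, -2.56991279e-05]), 'ee_pos': array([ 0.18125388, -0.54519484,  0.23793467]), 'tool_rot': array([[ 9.49007975e-01,  3.15252018e-01, -1.66811245e-04],
       [ 3.15251903e-01, -9.49006829e-01,  1.50889445e-03],
       [ 3.17377011e-04, -1.48454043e-03, -9.99998848e-01]]), 'contact_force': array([1.21494759, 0.48077765, 0.34786328]), 'wrist_torque': array([0.02522282, 0.01414543, 0.0067058 ]), 'grip_force': 0.0, 'grip_width': 1.0022159397616504}
```

View pics/scene0.png

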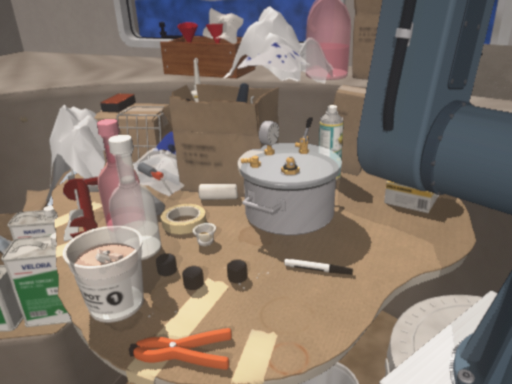

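View pics/side0.png

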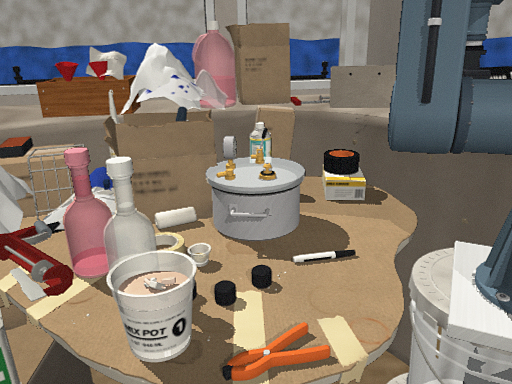

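Scene: three black caps at about (165,264), (192,277) and (237,270). The chamber is at (290,185), with the stud plus black seal at (290,165), the raised lever near (306,130), the gauge at (269,132) and the barb at (252,160). Next I measure them.

```bash
cat > m.py <<'E'
from h import *
for f in ['s0.npz','d0.npz']:
    c=dict(np.load(f));P=xyz(c);img=c['img'].astype(int)
    print(f)
    # caps: dark, on table
    m=((img.max(2)<60)&(P[...,2]>0.004)&(P[...,2]<0.05)&(c['depth']>0)).astype(np.uint8)
    n,l,s,ce=cv2.connectedComponentsWithStats(m)
    for i in range(1,n):
        if s[i,4]>60:
            p=P[l==i]; print('dark',s[i],ce[i].round(),p.min(0).round(3),p.max(0).round(3))
            t=p[p[:,2]>0.027]
            if len(t)>5: print('   top mid',((t.min(0)+t.max(0))/2).round(4),len(t))
    hsv=cv2.cvtColor(c['img'],cv2.COLOR_RGB2HSV)
    m=((hsv[...,0]>10)&(hsv[...,0]<28)&(hsv[...,1]>110)&(P[...,2]>0.14)&(P[...,2]<0.25)).astype(np.uint8)
    m&=((c['depth']>0)&(P[...,0]<0.9)).astype(np.uint8)
    n,l,s,ce=cv2.connectedComponentsWithStats(m)
    for i in range(1,n):
        if s[i,4]>8:
            p=P[l==i]; print('brass',s[i],ce[i].round(),p.mean(0).round(3),p.min(0).round(3),p.max(0).round(3))
    # lid plane
    q=P[(abs(P[...,2]-0.142)<0.004)&(c['depth']>0)&(P[...,0]<0.95)&(P[...,0]>0.2)]
    print('lid',len(q),np.percentile(q,[1,50,99],axis=0).round(3).tolist())
    r,_=cv2.minEnclosingCircle(q[:,:2].astype(np.float32)),0;print(r)
    u=cv2.resize(c['img'][105:205,200:350],None,fx=5,fy=5,interpolation=cv2.INTER_CUBIC) if f[0]=='s' else cv2.resize(c['img'][125:215,190:320],None,fx=5,fy=5,interpolation=cv2.INTER_CUBIC)
    cv2.imwrite('pics/crop_'+f[0]+'.png',u[:,:,::-1])
E
python3 m.py
```

```text
s0.npz
dark [157 254  19  21 287] [165. 265.] [0.566 0.263 0.004] [0.602 0.295 0.035]
   top mid [0.5839 0.2786 0.031 ] 123
dark [229 267  17  15 184] [237. 275.] [0.458 0.17  0.005] [0.479 0.199 0.033]
   top mid [0.4684 0.1861 0.03  ] 30
dark [330 266  21   8 100] [339. 270.] [0.341 0.008 0.005] [0.374 0.033 0.016]
dark [184 273  18  16 200] [193. 281.] [0.495 0.246 0.005] [0.516 0.275 0.033]
   top mid [0.5059 0.2595 0.0301] 43
dark [476 348  15  32 251] [483. 366.] [0.046 0.033 0.015] [0.073 0.062 0.05 ]
   top mid [0.0576 0.0493 0.0386] 147
brass [296 139  12  14  90] [302. 146.] [ 0.617 -0.116  0.159] [ 0.608 -0.128  0.145] [ 0.638 -0.111  0.179]
brass [265 146   8   8  45] [269. 150.] [ 0.663 -0.05   0.153] [ 0.654 -0.058  0.146] [ 0.675 -0.044  0.164]
brass [242 157  18  10 101] [252. 161.] [0.63  0.024 0.156] [0.619 0.011 0.145] [0.645 0.042 0.166]
brass [287 158   6  10  35] [289. 162.] [ 0.55  -0.017  0.168] [ 0.546 -0.022  0.155] [ 0.556 -0.013  0.176]
brass [282 168  16   6  53] [289. 171.] [ 0.544 -0.011  0.15 ] [ 0.533 -0.032  0.145] [ 0.562 -0.001  0.154]
lid 3527 [[0
[... 711 characters left out ...]
428 0.424 0.017]
brass [250 138  12   3  18] [256. 139.] [ 0.697 -0.269  0.159] [ 0.682 -0.277  0.156] [ 0.717 -0.264  0.161]
brass [251 148  13  16 108] [258. 157.] [ 0.617 -0.115  0.157] [ 0.606 -0.131  0.14 ] [ 0.637 -0.107  0.177]
brass [217 159  18  21 190] [228. 171.] [ 0.642 -0.001  0.152] [ 0.617 -0.064  0.14 ] [0.675 0.045 0.165]
brass [263 163   9  11  58] [267. 169.] [ 0.549 -0.016  0.163] [ 0.541 -0.028  0.152] [ 0.562 -0.012  0.173]
brass [260 172  15   8  73] [267. 176.] [ 0.547 -0.009  0.147] [ 0.532 -0.027  0.142] [ 0.568 -0.001  0.153]
lid 3123 [[0.425, -0.628, 0.138], [0.625, -0.032, 0.14], [0.899, 0.316, 0.146]]
((0.6351305246353149, -0.15676349401474), 0.4945625960826874)
```

View pics/crop_s.png

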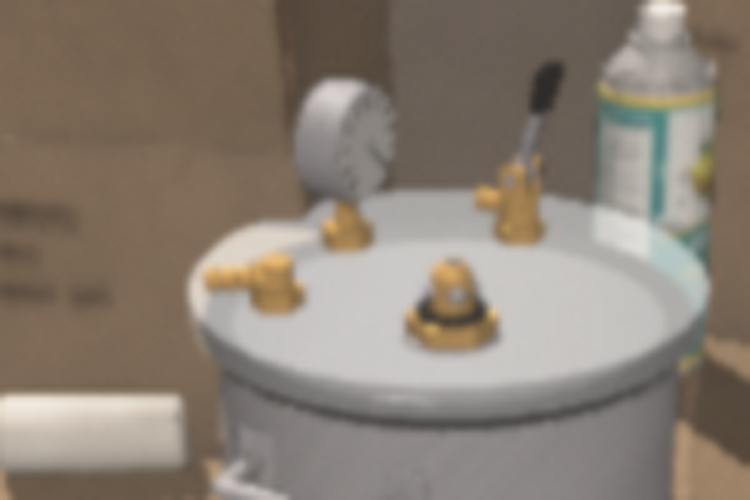

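The crop shows the stud at about (290,163), the fork at (303,147) and the lever raised with its black paddle at (309,122). The lever leans slightly toward the robot. Now the chamber yaw, the dose cup and the clutter heights.

```bash
cat > m2.py <<'E'
from h import *
from scipy.optimize import least_squares
s=dict(np.load('s0.npz'));d=dict(np.load('d0.npz'))
for c,u,v in [(s,289.5,161.5),(d,267,168)]: print('stud',ray(c,u,v,.166))
S=np.mean([ray(s,289.5,161.5,.166),ray(d,267,168,.166)],0)[:2]
pts={'p':[.618,-.119],'g':[.668,-.053],'b':[.633,.022]}
ch=np.array([[-35,56],[-5,-60],[62,-12],[50,66]])/1e3
W=np.array([S,pts['p'],pts['g'],pts['b']])
R=lambda a:np.array([[np.cos(a),-np.sin(a)],[np.sin(a),np.cos(a)]])
f=lambda x:(((ch@R(x[2]).T+x[:2])-W)*np.array([[2],[1],[1],[.7]])).ravel()
o=least_squares(f,[.6,-.05,.3]);x=o.x;print(x,np.degrees(x[2]),(o.fun.reshape(-1,2)*1e3).round(1));print((ch@R(x[2]).T+x[:2]).round(4))
for c in (s,d):
    P=xyz(c);ok=c['depth']>0
    dd=np.hypot(P[...,0]-.62,P[...,1]+.12)
    m=ok&(c['img'].max(2)<70)&(dd<.06)&(P[...,2]>.18)&(P[...,2]<.26)
    if m.any(): print('paddle',P[m].mean(0),P[m].min(0),P[m].max(0),m.sum())
    q=P[ok&(dd<.25)&(P[...,2]>.2)&(P[...,0]>.45)];print('high',len(q),q.min(0),q.max(0))
    q=q[q[:,2]>.24]; print(np.unique((q/.04).round()*.04,axis=0).round(2).tolist()[:30])
print('cup',ray(s,205,228,.035),ray(d,200,246,.035))
E
python3 m2.py
```

```text
stud [ 0.55478534 -0.02157373  0.166     ]
stud [ 0.54723923 -0.01095067  0.166     ]
[ 0.60290385 -0.05908945  0.31432381] 18.009427888010425 [[ 2.6 -0.8]
 [-1.3  1.3]
 [-2.4  1.7]
 [-2.1 -2. ]]
[[ 0.5523 -0.0167]
 [ 0.6167 -0.1177]
 [ 0.6656 -0.0513]
 [ 0.63    0.0191]]
paddle [ 0.60397947 -0.12291489  0.22067556] [ 0.6001145  -0.12983     0.21019352] [ 0.60949016 -0.11811118  0.23066761] 41
high 3055 [ 0.6001145  -0.36673325  0.20001071] [0.86814067 0.03055613 0.27730524]
[[0.68, -0.36, 0.24], [0.68, -0.32, 0.24], [0.68, -0.04, 0.24], [0.72, -0.36, 0.24], [0.72, -0.32, 0.24], [0.72, -0.08, 0.24], [0.72, -0.04, 0.24], [0.72, -0.04, 0.28], [0.72, -0.0, 0.24], [0.76, -0.16, 0.24], [0.76, -0.12, 0.24], [0.76, -0.08, 0.24], [0.76, -0.04, 0.24], [0.76, -0.04, 0.28], [0.76, 0.0, 0.24], [0.76, -0.0, 0.28], [0.8, -0.2, 0.24], [0.8, -0.16, 0.24], [0.8, -0.12, 0.28], [0.8, 0.0, 0.24], [0.8, 0.0, 0.28], [0.8, 0.04, 0.24], [0.84, -0.16, 0.24], [0.84, -0.12, 0.24], [0.84, -0.12, 0.28], [0.84, -0.08, 0.24], [0.84, -0.08, 0.28], [0.84, 0.04, 0.24]]
paddle [ 0.60909161 -0.1169415   0.215143  ] [ 0.59809099 -0.13064257  0.1822617 ] [ 0.66000847 -0.07534129  0.22777222] 38
high 2412 [ 0.59809099 -0.36990748  0.20001478] [0.86976937 0.0322674  0.2720955 ]
[[0.68, -0.04, 0.24], [0.72, -0.08, 0.24], [0.72, -0.04, 0.24], [0.72, -0.0, 0.24], [0.76, -0.16, 0.24], [0.76, -0.12, 0.24], [0.76, -0.08, 0.24], [0.76, -0.04, 0.24], [0.76, -0.0, 0.24], [0.8, -0.2, 0.24], [0.8, -0.16, 0.24], [0.8, -0.12, 0.24], [0.8, -0.12, 0.28], [0.8, -0.08, 0.24], [0.8, 0.0, 0.24], [0.8, 0.04, 0.24], [0.84, -0.16, 0.24], [0.84, -0.12, 0.24], [0.84, -0.12, 0.28], [0.84, -0.08, 0.24], [0.84, -0.08, 0.28], [0.84, 0.04, 0.24], [0.88, -0.12, 0.24]]
cup [0.63020309 0.1574214  0.035     ] [0.62885542 0.15532972 0.035     ]
```

Yaw is about 18°, so the current tool x axis already lies along chamber x. I move above and behind the lever with the fingers shut, then take one look.

{"fn": "step_arm", "kwargs": {"steps": [[0, 0, -0.05, 0, 0, 0, 0], [0, 0, -0.05, 0, 0, 0, 0], [0.0402, -0.0191, 0, 0, 0, 0, 0], [0.0402, -0.0191, 0, 0, 0, 0, 0], [0.0402, -0.0191, 0, 0, 0, 0, 0], [0.0402, -0.0191, 0, 0, 0, 0, 0], [0.0402, -0.0191, 0, 0, 0, 0, 0], [0.0402, -0.0191, 0, 0, 0, 0, 0], [0.0402, -0.0191, 0, 0, 0, 0, 0], [0.0402, -0.0191, 0, 0, 0, 0, 0], [0.0402, -0.0191, 0, 0, 0, 0, 0], [0.0402, -0.0191, 0, 0, 0, 0, 0], [0.0402, -0.0191, 0, 0, 0, 0, 0], [0.0402, -0.0191, 0, 0, 0, 0, 0], [0.0402, -0.0191, 0, 0, 0, 0, 0], [0.0402, -0.0191, 0, 0, 0, 0, 0], [0, 0, 0, 0, 0, 0, 0], [0, 0, 0, 0, 0, 0, 0]]}}

```text
clock: 1.9
ee_pos: [0.6312, -0.1134, 0.3376]
tool_rot: [[0.948, 0.317, -0.002], [0.317, -0.948, 0.0], [-0.002, -0.001, -1.0]]
contact_force: [0.3, -0.3, -0.7]
grip_width: 0.002
grip_force: 0.0
```

Run:
```python
from h import *
w=cam('wrist');np.savez('w1.npz',**w);save(w,'w1.png');print(w['xyz'],np.array(w['orientation']).round(3).tolist(),telemetry.get_state()['ee_pos'])
```

```text
[ 0.71190563 -0.08738041  0.48491719] [[0.317, -0.896, -0.311], [-0.948, -0.3, -0.103], [-0.001, 0.327, -0.945]] [ 0.63076193 -0.11438303  0.33794556]
```

View pics/w1.png

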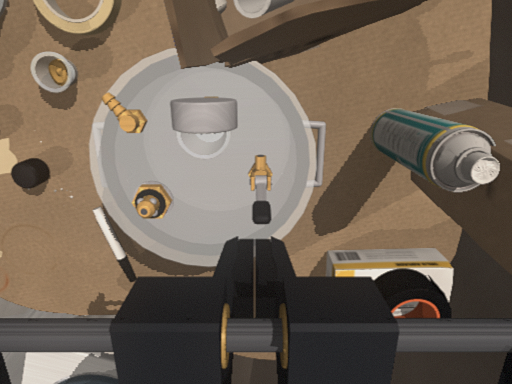

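The wrist view shows the fork at (261,175), the raised paddle end at (261,212), the stud top near (146,209), the cap at (30,173) and the marker at (115,240). The gripper lines up with the lever.

Run:
```python
from h import *
c=dict(np.load('w1.npz'));P=xyz(c);img=c['img'].astype(int);ok=c['depth']>0
hsv=cv2.cvtColor(c['img'],cv2.COLOR_RGB2HSV)
def show(n,m):
    p=P[m];v,u=np.nonzero(m);print(n,m.sum(),(u.mean().round(1),v.mean().round(1)),p.mean(0).round(4),p.min(0).round(4),p.max(0).round(4),'mid',((p.min(0)+p.max(0))/2).round(4))
B=np.zeros(ok.shape,bool)
def box(u0,u1,v0,v1):
    b=B.copy();b[v0:v1,u0:u1]=1;return b
show('studtop',box(130,175,180,222)&ok&(P[...,2]>.1735)&(P[...,2]<.18))
show('seal',box(130,175,180,222)&ok&(img.max(2)<60)&(P[...,2]>.15)&(P[...,2]<.16))
show('paddle',box(245,280,195,226)&ok&(img.max(2)<60)&(P[...,2]>.16))
show('fork',box(245,280,150,190)&ok&(hsv[...,1]>110)&(P[...,2]>.17))
show('cap',box(5,55,150,195)&ok&(img.max(2)<60)&(P[...,2]>.028)&(P[...,2]<.04))
q=P[box(90,320,40,262)&ok&(abs(P[...,2]-.142)<.003)];print('lid',len(q),cv2.minEnclosingCircle(q[:,:2].astype(np.float32)),np.median(q[:,2]))
```

```text
studtop 198 (np.float64(145.2), np.float64(209.4)) [ 0.5553 -0.0252  0.1762] [ 0.5463 -0.0331  0.1736] [ 0.5628 -0.0167  0.1786] mid [ 0.5545 -0.0249  0.1761]
seal 186 (np.float64(153.9), np.float64(198.7)) [ 0.5605 -0.0274  0.1575] [ 0.5389 -0.0396  0.1558] [ 0.5691 -0.0099  0.1592] mid [ 0.554  -0.0247  0.1575]
paddle 338 (np.float64(261.0), np.float64(212.2)) [ 0.6087 -0.1278  0.2254] [ 0.6001 -0.1359  0.2133] [ 0.6149 -0.1207  0.2335] mid [ 0.6075 -0.1283  0.2234]
fork 109 (np.float64(260.2), np.float64(180.5)) [ 0.6214 -0.1235  0.1803] [ 0.6106 -0.134   0.1702] [ 0.6286 -0.1137  0.1837] mid [ 0.6196 -0.1239  0.177 ]
cap 573 (np.float64(25.8), np.float64(174.8)) [0.4808 0.1745 0.0326] [0.4597 0.1571 0.028 ] [0.4985 0.1943 0.0355] mid [0.4791 0.1757 0.0318]
lid 30831 ((0.6255231499671936, -0.07902245223522186), 0.14381378889083862) 0.14351260088237472
```

{"fn": "step_arm", "kwargs": {"steps": [[0, 0.006, 0.02, 0, 0, 0, 0], [0, 0, 0.035, 0, 0, 0, 0], [0, 0, 0.035, 0, 0, 0, 0], [0, 0, 0.03, 0, 0, 0, 0], [0, 0, 0.01, 0, 0, 0, 0], [-0.007, 0, 0, 0, 0, 0, 0], [-0.007, 0, 0, 0, 0, 0, 0], [-0.007, 0, 0, 0, 0, 0, 0], [-0.007, 0, 0, 0, 0, 0, 0], [-0.007, 0, 0, 0, 0, 0, 0], [-0.007, 0, 0, 0, 0, 0, 0], [0, 0, 0, 0, 0, 0, 0]]}}

```text
clock: 3.15
ee_pos: [0.5922, -0.1338, 0.209]
tool_rot: [[0.949, 0.315, -0.001], [0.315, -0.949, -0.0], [-0.001, 0.0, -1.0]]
contact_force: [0.2, 0.4, 0.0]
grip_width: 0.003
grip_force: 0.3
```

{"fn": "step_arm", "kwargs": {"steps": [[-0.005, 0, 0.005, 0, 0, 0, 0], [-0.005, 0, 0.006, 0, 0, 0, 0], [-0.005, 0, 0.006, 0, 0, 0, 0], [-0.002, 0, 0.006, 0, 0, 0, 0], [0, 0, 0.004, 0, 0, 0, 0], [0, 0, 0.003, 0, 0, 0, 0], [0, 0, 0.001, 0, 0, 0, 0], [0, 0, 0, 0, 0, 0, 0]]}}

```text
clock: 3.95
ee_pos: [0.5763, -0.1389, 0.1788]
tool_rot: [[0.949, 0.316, -0.002], [0.316, -0.949, -0.0], [-0.002, -0.0, -1.0]]
contact_force: [-7.8, 0.7, 11.1]
grip_width: 0.008
grip_force: 5.5
```

{"fn": "step_arm", "kwargs": {"steps": [[0, 0, 0, 0, 0, 0, 0], [0, 0, 0, 0, 0, 0, 0], [0, 0, -0.04, 0, 0, 0, 0], [0, 0, -0.04, 0, 0, 0, 0], [0, 0, -0.03, 0, 0, 0, 0], [0, -0.04, 0, 0, 0, 0, 0.3], [0, -0.04, 0, 0, 0, 0, 0.7], [0, 0, 0, 0, 0, 0, 0.8], [0, 0, 0, 0, 0, 0, 0.8]]}}

```text
clock: 4.85
ee_pos: [0.5517, -0.0623, 0.2877]
tool_rot: [[0.948, 0.317, 0.0], [0.317, -0.948, -0.0], [-0.0, 0.0, -1.0]]
contact_force: [0.7, -0.5, -0.2]
grip_width: 0.345
grip_force: 0.0
```

Run:
```python
from h import *
w=cam('wrist');np.savez('w2.npz',**w);save(w,'w2.png');print(telemetry.get_state()['ee_pos'])
```

```text
[ 0.55193755 -0.06304133  0.2875548 ]
```

View pics/w2.png

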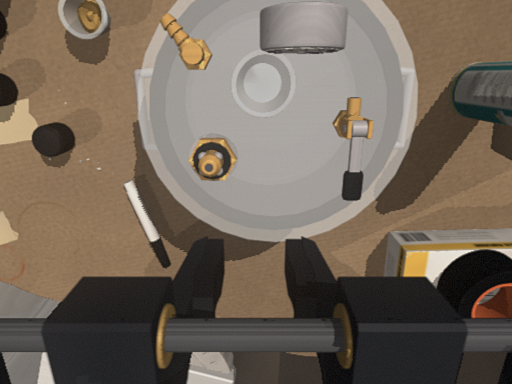

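The lever now lies flat, from (357,128) to (352,190). The stud is at (210,165) and the cap at (53,139). Measuring them.

```bash
cat > m3.py <<'E'
from h import *
import sys
def run(c,studbox=None,capbox=None):
    P=xyz(c);img=c['img'].astype(int);ok=c['depth']>0
    def box(b):
        m=np.zeros(ok.shape,bool);m[b[2]:b[3],b[0]:b[1]]=1;return m&ok
    def show(n,m):
        p=P[m];ct,_=cv2.findContours(m.astype(np.uint8),0,2);k=max(ct,key=cv2.contourArea);(u,v),r=cv2.minEnclosingCircle(k);z=np.median(p[:,2])
        print(n,m.sum(),'circ',(round(u,1),round(v,1),round(r,1)),'z',z.round(4),'ray',ray(c,u,v,z).round(4),'mid',((p.min(0)+p.max(0))/2).round(4),(p.max(0)-p.min(0)).round(4))
    if studbox:
        b=box(studbox);show('studtop',b&(P[...,2]>.173)&(P[...,2]<.18))
        show('seal',b&(img.max(2)<70)&(P[...,2]>.15)&(P[...,2]<.162))
    if capbox:
        b=box(capbox);show('cap',b&(P[...,2]>.027)&(P[...,2]<.04)&(img.max(2)<90))
    return P,img,box
E
python3 - <<'E'
from m3 import *
c=dict(np.load('w2.npz'));P,img,box=run(c,(185,240,130,185),(25,80,115,165))
b=box((340,365,172,202))&(img.max(2)<60);print('paddle z',P[b].mean(0),P[b].min(0),P[b].max(0))
b=box((352,362,140,168));print('bar',P[b].mean(0))
E
```

```text
studtop 341 circ (209.7, 165.4, 10.8) z 0.1763 ray [ 0.555  -0.0248  0.1763] mid [ 0.5541 -0.0247  0.1759] [0.0175 0.0168 0.0056]
seal 420 circ (211.5, 160.5, 18.5) z 0.1574 ray [ 0.554  -0.0242  0.1574] mid [ 0.5536 -0.0243  0.1573] [0.0314 0.0309 0.0046]
cap 838 circ (48.5, 141.0, 17.6) z 0.0327 ray [0.4798 0.1748 0.0327] mid [0.4793 0.1763 0.0314] [0.0381 0.0388 0.0086]
paddle z [ 0.57597514 -0.13783682  0.17959994] [ 0.5631965  -0.14848863  0.17433968] [ 0.58854495 -0.12901218  0.18224363]
bar [ 0.60095379 -0.1315052   0.1769819 ]
```

{"fn": "step_arm", "kwargs": {"steps": [[0.001, -0.0356, 0, 0, 0, 0, 0.8], [0.001, -0.0356, 0, 0, 0, 0, 0.8], [0.001, -0.0356, 0, 0, 0, 0, 0.8], [0.001, -0.0356, 0, 0, 0, 0, 0.8], [0.001, -0.0356, 0, 0, 0, 0, 0.8], [0.001, -0.0356, 0.02, 0, 0, 0, 0.8], [0.001, -0.0356, 0.04, 0, 0, 0, 0.8], [0, 0, 0.04, 0, 0, 0, 0.8], [0, 0, 0, 0, 0, 0, 0.8]]}}

```text
clock: 5.8
ee_pos: [0.477, 0.173, 0.1849]
tool_rot: [[0.949, 0.316, -0.011], [0.316, -0.949, -0.002], [-0.011, -0.002, -1.0]]
contact_force: [-0.8, -0.3, -0.6]
grip_width: 0.804
grip_force: 0.0
```

Run:
```python
from m3 import *
w=cam('wrist');np.savez('w3.npz',**w);save(w,'w3.png');print(telemetry.get_state()['ee_pos'])
for f in ('s0','d0'):
    c=dict(np.load(f+'.npz'));P=xyz(c);o=np.array([.4795,.1757]);D=(P[...,:2]-o);tx=D@[.948,.317];ty=D@[.317,-.948]
    q=(c['depth']>0)&(abs(tx)<.06)&(abs(ty)<.12)&(P[...,2]>.045);print(q.sum(),P[q].min(0) if q.any() else '',P[q].max(0) if q.any() else '')
```

```text
[0.47915527 0.17279017 0.18806501]
0  
0
```

View pics/w3.png

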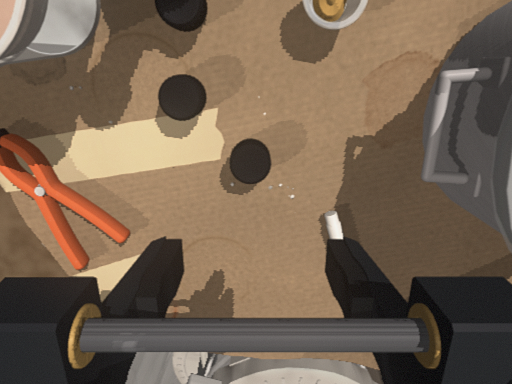

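The target cap is at (250,161), the neighbouring caps at (182,97) and (180,8), and the marker's white end at (333,215), near the right finger. Checking positions and clearance.

Run:
```python
from m3 import *
c=dict(np.load('w3.npz'));P,img,box=run(c,None,(222,280,130,192));run(c,None,(150,215,65,130))
e=telemetry.get_state();R=e['tool_rot'];print(e['ee_pos'])
for n,m in [('marker',box((320,345,205,240))&(img.min(2)>150)&(P[...,2]>.005))]:
    q=(P[m]-e['ee_pos'])@R;print(n,q.min(0),q.max(0))
```

```text
cap 1313 circ (250.0, 163.0, 20.6) z 0.0329 ray [0.4805 0.1776 0.0329] mid [0.4792 0.1777 0.0313] [0.0386 0.0374 0.0082]
cap 1595 circ (181.1, 97.0, 23.4) z 0.0329 ray [0.5175 0.2523 0.0329] mid [0.5162 0.253  0.0314] [0.0384 0.0381 0.0087]
[0.47915527 0.17279017 0.18806501]
marker [-0.08273711  0.07506969  0.16971414] [-0.05449218  0.09281628  0.17710287]
```

{"fn": "step_arm", "kwargs": {"steps": [[0.002, -0.004, 0.03, 0, 0, 0, 0.8], [0, 0, 0.04, 0, 0, 0, 0.8], [0, 0, 0.04, 0, 0, 0, 0.8], [0, 0, 0.04, 0, 0, 0, 0.8], [0, 0, 0.02, 0, 0, 0, 0.8], [0, 0, 0.0115, 0, 0, 0, 0.8], [0, 0, 0, 0, 0, 0, 0.8], [0, 0, 0, 0, 0, 0, 0.3], [0, 0, 0, 0, 0, 0, 0.2], [0, 0, 0, 0, 0, 0, 0.2], [0, 0, 0, 0, 0, 0, 0.2], [0, 0, 0, 0, 0, 0, 0.2]]}}

```text
clock: 7.05
ee_pos: [0.4817, 0.1782, 0.0097]
tool_rot: [[0.949, 0.316, 0.001], [0.316, -0.949, 0.0], [0.001, 0.0, -1.0]]
contact_force: [-0.6, -0.5, 5.2]
grip_width: 0.426
grip_force: 30.0
```

{"fn": "step_arm", "kwargs": {"steps": [[0, 0, -0.02, 0, 0, 0, 0.2], [0, 0, -0.04, 0, 0, 0, 0.2], [0, 0, -0.05, 0, 0, 0, 0.2], [0, 0, -0.05, 0, 0, 0, 0.2], [0, 0, -0.05, 0, 0, 0, 0.2], [0, 0, -0.035, 0, 0, 0, 0.2], [0.0008, 0.036, 0, 0, 0, 0, 0.2], [0.0008, 0.036, 0, 0, 0, 0, 0.2], [0.0008, 0.036, 0, 0, 0, 0, 0.2], [0.0008, 0.036, 0, 0, 0, 0, 0.2], [0.0008, 0.036, 0, 0, 0, 0, 0.2], [0.0008, 0.036, 0, 0, 0, 0, 0.2], [0, 0, 0, 0, 0, 0, 0.2], [0, 0, 0, 0, 0, 0, 0.2], [0, 0, 0, 0, 0, 0, 0.2]]}}

```text
clock: 8.55
ee_pos: [0.5533, -0.0245, 0.2536]
tool_rot: [[0.949, 0.316, -0.001], [0.316, -0.949, 0.001], [-0.001, -0.001, -1.0]]
contact_force: [-0.1, -0.6, -1.0]
grip_width: 0.427
grip_force: 30.0
```

Run:
```python
from m3 import *
w=cam('wrist');np.savez('w4.npz',**w);save(w,'w4.png');e=telemetry.get_state();print(e['ee_pos'],e['contact_force'],e['tool_rot'].round(3))
```

```text
[ 0.55335131 -0.02429702  0.25370548] [ 0.85202549 -0.15567982 -0.06067238] [[ 0.949  0.316 -0.001]
 [ 0.316 -0.949  0.   ]
 [-0.    -0.001 -1.   ]]
```

View pics/w4.png

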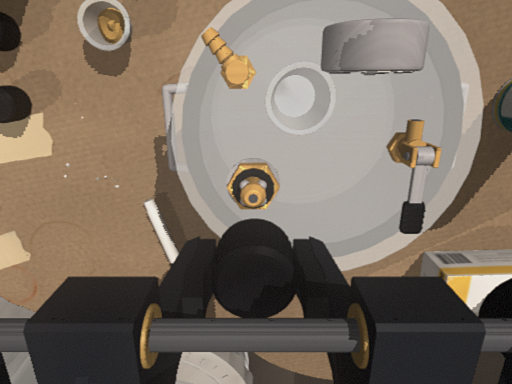

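The cap is held at about (255,268), and its old spot on the table is empty. The stud top is at (253,198) and the lever is still flat. Measuring cap against stud in the same view.

Run:
```python
from m3 import *
c=dict(np.load('w4.npz'));P,img,box=run(c,(225,282,160,215));e=telemetry.get_state();R=e['tool_rot']
b=box((205,305,215,322))&(P[...,2]>.26)&(P[...,2]<.29)
p=P[b];q=(p-e['ee_pos'])@R;print(b.sum(),q.min(0),q.max(0),(q.min(0)+q.max(0))/2)
h,x=np.histogram(p[:,2],30);print(h,x[[0,-1]])
m=b&(P[...,0]>0);t=b&(abs(P[...,2]-np.median(p[:,2]))<.002);ct,_=cv2.findContours(t.astype(np.uint8),0,2);k=max(ct,key=cv2.contourArea);(u,v),r=cv2.minEnclosingCircle(k);z=np.median(p[:,2]);print('captop circ',u,v,r,z,ray(c,u,v,z))
print('tilt fit',np.linalg.lstsq(np.c_[P[t][:,:2],np.ones(t.sum())],P[t][:,2],rcond=None)[0])
```

```text
studtop 411 circ (253.0, 195.1, 12.1) z 0.1764 ray [ 0.5554 -0.0237  0.1764] mid [ 0.554  -0.0241  0.176 ] [0.017  0.0172 0.0059]
seal 487 circ (252.6, 188.0, 20.3) z 0.1574 ray [ 0.5542 -0.0238  0.1574] mid [ 0.5538 -0.0239  0.1566] [0.0315 0.0313 0.0053]
7222 [-0.02178266 -0.02209379 -0.03434344] [ 0.01703184  0.02438651 -0.0062886 ] [-0.00237541  0.00114636 -0.02031602]
[  90   88   98   87   93  101   89   94  102  102   92   96  127  164
  127  234  611 1980 2024  490   56   51   47   37   39   30   27   24
   11   11] [0.2600023 0.2880615]
captop circ 254.6343231201172 273.7981262207031 51.25786209106445 0.2765632151765363 [ 0.55642818 -0.02454323  0.27656322]
tilt fit [-0.01476739 -0.00272416  0.28484607]
```

{"fn": "step_arm", "kwargs": {"steps": [[0.003, 0, 0.02, 0, 0, 0, 0.2], [0, 0, 0.02, 0, 0, 0, 0.2], [0, 0, 0.02, 0, 0, 0, 0.2], [0, 0, 0.01, 0, 0, 0, 0.2], [0, 0, 0.004, 0, 0, 0, 0.2], [0, 0, 0.003, 0, 0, 0, 0.2], [0, 0, 0, 0, 0, 0, 0.2]]}}

```text
clock: 9.3
ee_pos: [0.557, -0.0243, 0.1774]
tool_rot: [[0.949, 0.316, 0.001], [0.316, -0.949, -0.0], [0.001, 0.0, -1.0]]
contact_force: [0.7, 0.5, -1.4]
grip_width: 0.428
grip_force: 30.0
```

{"fn": "step_arm", "kwargs": {"steps": [[0, 0, 0.002, 0, 0, 0, 0.2], [0, 0, 0.002, 0, 0, 0, 0.2], [0, 0, 0.001, 0, 0, 0, 0.2], [0, 0, 0, 0, 0, 0, 0.2]]}}

```text
clock: 9.7
ee_pos: [0.5566, -0.0234, 0.1724]
tool_rot: [[0.949, 0.315, 0.0], [0.315, -0.949, 0.002], [0.001, -0.002, -1.0]]
contact_force: [-1.6, 5.3, 3.0]
grip_width: 0.427
grip_force: 30.0
```

{"fn": "step_arm", "kwargs": {"steps": [[0, -0.001, 0, 0, 0, 0, 0.2], [0, -0.0005, 0, 0, 0, 0, 0.2], [0, 0, 0, 0, 0, 0, 0.2]]}}

```text
clock: 10.0
ee_pos: [0.5566, -0.0229, 0.1726]
tool_rot: [[0.949, 0.315, 0.001], [0.315, -0.949, 0.0], [0.001, 0.0, -1.0]]
contact_force: [-1.6, 3.7, 5.9]
grip_width: 0.421
grip_force: 30.0
```

{"fn": "step_arm", "kwargs": {"steps": [[0, -0.0015, 0, 0, 0, 0, 0.2], [0, 0, 0, 0, 0, 0, 0.2], [0, 0, 0.001, 0, 0, 0, 0.2], [0, 0, 0, 0, 0, 0, 0.2]]}}

```text
clock: 10.4
ee_pos: [0.5563, -0.0224, 0.1714]
tool_rot: [[0.949, 0.315, 0.001], [0.315, -0.949, -0.001], [0.001, 0.002, -1.0]]
contact_force: [-0.3, -0.6, 4.1]
grip_width: 0.43
grip_force: 30.0
```

Lateral force is gone, so I keep pressing.

{"fn": "step_arm", "kwargs": {"steps": [[0, 0, 0.001, 0, 0, 0, 0.2], [0, 0, 0.001, 0, 0, 0, 0.2], [0, 0, 0.001, 0, 0, 0, 0.2], [0, 0, 0, 0, 0, 0, 0.2]]}}

```text
clock: 10.8
ee_pos: [0.5553, -0.0219, 0.1666]
tool_rot: [[0.949, 0.315, -0.001], [0.315, -0.949, -0.0], [-0.001, -0.0, -1.0]]
contact_force: [3.3, -2.9, -6.5]
grip_width: 0.428
grip_force: 30.0
```

{"fn": "step_arm", "kwargs": {"steps": [[0, 0, 0.0015, 0, 0, 0, 0.2], [0, 0, 0.0015, 0, 0, 0, 0.2], [0, 0, 0.0015, 0, 0, 0, 0.2], [0, 0, 0.0015, 0, 0, 0, 0.2], [0, 0, 0, 0, 0, 0, 0.2]]}}

```text
clock: 11.3
ee_pos: [0.5558, -0.0216, 0.1631]
tool_rot: [[0.949, 0.316, 0.0], [0.316, -0.949, -0.0], [0.0, 0.0, -1.0]]
contact_force: [-2.9, -1.9, 9.2]
grip_width: 0.423
grip_force: 30.0
```

{"fn": "step_arm", "kwargs": {"steps": [[0, 0, 0.0003, 0, 0, 0, 0.2], [0, 0, 0, 0, 0, 0, 0.2], [0, 0, 0, 0, 0, 0, 0.2], [0, 0, 0, 0, 0, 0, 0.2]]}}

```text
clock: 11.7
ee_pos: [0.5558, -0.0216, 0.1631]
tool_rot: [[0.949, 0.316, 0.0], [0.316, -0.949, -0.0], [0.0, 0.0, -1.0]]
contact_force: [-3.8, -0.5, 7.4]
grip_width: 0.427
grip_force: 30.0
```

Run:
```python
from m3 import *
w=cam('wrist');np.savez('w5.npz',**w);s=cam('scene')
im=np.hstack([cv2.resize(w['img'],(480,360)),cv2.resize(s['img'][130:200,220:340],(320,187)).repeat(1,0)[:187] if 0 else cv2.copyMakeBorder(cv2.resize(s['img'][110:215,225:345],(320,280)),0,80,0,0,0)])
cv2.imwrite('pics/w5.png',im[:,:,::-1]);e=telemetry.get_state();print(e['ee_pos'],e['contact_force'])
P=xyz(w);b=np.zeros(P.shape[:2],bool);b[225:315,222:288]=1;b&=(P[...,2]>.17)&(P[...,2]<.2);print('captop z',np.median(P[b][:,2]))
t=b&(abs(P[...,2]-np.median(P[b][:,2]))<.003);print('tilt',np.linalg.lstsq(np.c_[P[t][:,:2],np.ones(t.sum())],P[t][:,2],rcond=None)[0])
```

```text
[ 0.55578663 -0.02160606  0.16309515] [-3.83164619 -1.43199318  8.50847197]
captop z 0.18617785244910737
tilt [-0.02037235 -0.00772126  0.19745195]
```

View pics/w5.png

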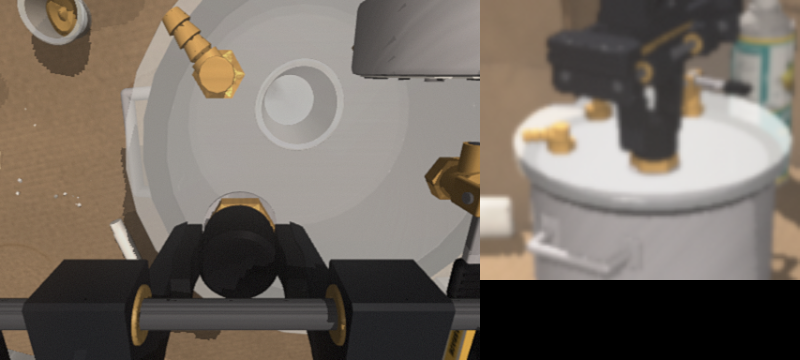

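The cap is seated. Its top is at z 0.186, so its mouth is about 2 mm below the unsqueezed seal, and the tool reads about 8 N of push. It is level, and the lever (upper right in the scene crop) is still flat. Handing in.

```bash
python3 -c "
from station import arm
print(arm.job_done())"
```

```text
the job is handed in; nothing more can be done
None
```

The job is handed in (no verdict came back): the vent lever is flat, and the cap is clicked home on the stud and still held down with about 8 N, squeezing the seal by about 2 mm. The arm stayed clear of the dose cup, marker and tape.

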